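# Tighten a slanted filler cap with a square-socket T-key

## Task

Lift the dust cover off the slanted filler cap of the tank and stand it upright, mouth down, in the open tray. Then put the T-handle that has the square socket fully home on the square of the cap and with it screw the cap clockwise until it is tight, leaving the handle seated on the cap. Leave the other things on the bench where they are.

Things in the scene. Friction and masses are not known exactly. Their poses are not given: they have to be found in the camera images.
- tank: grey metal fluid tank, fixed, 150 (x) x 220 (y) x 130 mm high, carrying bar on top to 158 mm. Origin: centre of its underside. At its front (-x) edge a round filler neck, 60 mm across, leans 30 degrees from vertical towards its own -x; the screw cap sits on the neck's end, 85 mm in front of the origin and 150 mm up.
- cap_seat (a point): centre of the outer face of the steel screw cap (disc 68 mm across, 16 mm thick), where its square stands up. z: the cap's axis, outwards, 30 degrees from vertical; x, y: normal to the square's flats, turning with the cap. The square is 22 mm wide, 34 mm long, its last 8 mm tapering to 14 mm. A part fully home rests on this face.
- cap (a joint): angle of the captive screw cap about its outward axis (rad): 0 = tight against its stop, positive = loose (counter-clockwise seen from outside). Starts loose at 0.7 to 1.2. It turns stiffly (0.2 N m), does not rise, and stays where it is left.
- cover: black plastic dust cover, an upside-down round cup 58 mm across, 44 mm high (38 mm bore, 39 mm deep) over the square of the cap; on top a grip rib 14 mm thick (its y), 46 mm long (its x), from 44 to 74 mm above the mouth. Origin: centre of the open mouth (underside); z towards the rib.
- key: steel T-handle with a SQUARE socket, standing on it. Socket 40 x 40 mm outside, 44 mm high, open below: square bore 24 mm wide, 38 mm deep, sides parallel to the outside ones and to the body's x and y. 16 mm stem up to a square crossbar 150 mm long (its x), 20 mm thick (its y), from 60 to 80 mm up. Origin: centre of the socket's open underside, z towards the bar.
- round_key: similar T-handle with a ROUND socket (38 mm across, 22 mm bore) and a shorter round crossbar, 110 mm long, 18 mm thick, centre 70 mm up. Does not fit; leave alone. Origin: centre of its underside.
- tray: fixed open grey plastic tray, 150 (x) x 130 (y) x 30 mm high, walls and floor 4 to 5 mm. Origin: centre of its underside.
- tin: fixed closed grey tin, 150 x 130 x 47 mm high, an obstacle. Origin: centre of its underside.
- can: blue spray can 54 mm across, 160 mm high, standing. Origin: centre of its underside.
- spring_seat: flat dark steel ring, 100 mm across, 60 mm hole, 14 mm thick, lying in front of the tank. Origin: centre of its underside.
- spanner: steel spanner 190 mm long, lying flat.
- socket: dark steel impact socket, 42 mm across, 75 mm high, standing. Origin: centre of its underside.
There are look-alikes about, which are no part of the job. What is shaped like the cover but brown is not meant.

How it is judged:
On the way, in this order (a step that is already met when the one before it is completed fails the run):
1. the dust cover stands upright on its mouth in the open tray, let go (x of cover in the frame of tray between -0.06 and 0.06 m and y of cover in the frame of tray between -0.05 and 0.05 m and z of cover in the frame of tray below 0.012 m and angle between cover's own z axis and vertical below 0.15 rad and linear speed of cover below 0.02 m/s and contact force between the fingers and cover below 0.1 N), for 0.2 s.
2. the square-socket handle is fully home on the square of the cap while the cap is still loose (z of key in the frame of cap_seat between -0.004 and 0.005 m and distance between key and cap_seat below 0.007 m and angle between the z axis of key and the z axis of cap_seat, either way round below 0.1 rad and value of joint cap above 0.25 rad), for 0.1 s.
At the end, for the whole second after the job is handed in: cap within 0.1 rad of tight; square-socket handle home on it (within 7 mm of the cap face centre, 5 mm along the axis, axes within 0.1 rad); cover upright (0.15 rad) on the tray floor, centre within 60 (x) and 50 mm (y) of the tray centre; both let go, at rest (all of step 1 and z of key in the frame of cap_seat between -0.004 and 0.005 m and distance between key and cap_seat below 0.007 m and angle between the z axis of key and the z axis of cap_seat, either way round below 0.1 rad and value of joint cap below 0.1 rad and linear speed of key below 0.02 m/s and contact force between the fingers and key below 0.1 N); the robot touches nothing.
It fails at once if another loose thing on the bench (round-socket T-handle, spray can, spring seat, spanner, impact socket) is moved more than 3 cm (distance of any of round_key, can, spring_seat, spanner, socket from where it was at the start of the episode above 0.03 m).
It fails at once if the spray can is tipped (angle between can's own z axis and vertical above 0.4 rad).
It also fails if it takes over 72 s, if anything falls off the work surface, if the arm or the gripper's body presses on something with over 40 N, if the wrist force passes 120 N, or if a joint passes its speed limit or range.

## Robot

A 6-joint arm with a two-finger parallel gripper is mounted at the origin on the work surface. World frame = base frame: x ahead of the robot, y to its left, z up, the work surface at z = 0. Lengths are in m, angles in rad, forces in N, time in s.
With the tool pointing down it reaches from about 0.375 to 0.975 m from the base axis. Payload 3.8 kg.
Tool frame: the origin (TCP) lies where the fingers leave the gripper's body, on its centre line; the fingertips stand 73 mm ahead of it and the grasp point (between the pads) lies 54 mm ahead of it; z points along the fingers, y is the line along which they close (so a half turn about z gives the same grasp; the last joint's range is limited). The gripper opens to 85 mm and grips with 20 to 120 N. Pads are 22 mm wide; open, the fingers measure 114 mm over their backs; the gripper's body (76 mm by 85 mm) begins 54 mm behind the grasp point. The pads swing forward as they close: fully open they stand 13 mm farther back than shut.
Start: joints at [-1.203, 0.264, 1.604, -0, 1.274, -0.037], TCP at [0.266, -0.62, 0.304] pointing down, gripper open.
Joint ranges: [-2.63, 2.63], [-0.94, 2.18], [0.31, 2.57], [-1.31, 4.45], [0, 2.66], [-2.55, 2.55]. Speed limits (rad/s): [2.57, 2.57, 3.14, 3.14, 3.14, 3.14].

## Interface

Orientations are given as a rotation vector (axis times angle).
In Python, from workcell import * gives the robot as it stands. The module is installed in compiled form; this text tells all that it offers. Calls block until the motion is done:
- move_ptp(position, orientation): joint-space move of the TCP to a pose.
- movel(position, rotation=None, feed=0.15): straight line of the TCP; rotation=None keeps the orientation; feed is the mean speed in m/s.
- move_joints(angles): joint-space move.
- open_gripper() and grasp(newtons=None): open the fingers fully, or close them until they stop; newtons is the grip in N (None keeps the last).
- hold(seconds).
- solve_ik(position, orientation): joint angles nearest the present ones, or None.
- grab_frame(name): name is "scene" or "side" or "wrist"; returns the picture (384x512x3 uint8, blue, green, red); there is no depth.
- get_calibration(name): a dict with "fx", "fy", "cx", "cy" (pixels), "k1" (the pictures are not rectified: a ray, as slopes to the right and down, at radius r is drawn at 1 + k1 r^2 times it, then the intrinsics apply), "extrinsics" (4x4, takes a point from camera to world coordinates). Camera axes: x right, y up, looking along -z (the intrinsics and any distortion apply to the point x, -y, -z); pixel columns grow to the right and rows downward; lengths in m; the calibration is good to about 2 mm. A picture is of the moment at which its call begins: read the wrist's pose just before it. get_calibration takes no time and is no camera call; for the wrist camera it gives the pose at the moment of the call.
A pose or a line that the arm cannot do raises Unreachable and nothing moves.
- close_job(): hands the job in; it is judged then, once.
Readings, each from a call of its own:
- current_clock(): time.
- current_joint_pos(): joint angles.
- current_joint_vel(): joint speeds.
- current_effort(): joint torques, N m.
- current_position(): TCP position.
- current_orientation(): TCP orientation.
- current_contact_force(): force on the tool from outside, world axes, zero at the start.
- current_moment(): the same for the moment, N m.
- current_finger_gap(): opening from 0.0 (shut) to 1.0 (fully open).
- current_finger_force(): force on a finger pad.
Only numpy, scipy, OpenCV 4.12 (cv2) and the standard library are available. Lean on these libraries where they do the work, as an engineer would, in place of code of your own. Each camera call takes 0.05 s, during which the arm holds its last target. There are 200 camera calls.

## Working session

There is one attempt and no reset: what is moved stays moved. The work goes in short steps, each a Python script; the robot and the scene stay as the last script left them, time stands still between calls to the robot, and variables do not carry over. Pictures are saved under pics/ and viewed, at most 10 in all, crops included, and the job is handed in when it is done.

```bash
mkdir -p pics; python3 - <<'E'
from workcell import *
import cv2
for n in("scene","side"):
    f=grab_frame(n); cv2.imwrite(f"pics/{n}0.png",cv2.resize(f,(800,600)))
    cv2.imwrite(f"pics/{n}_raw.png",f)
    c=get_calibration(n); print(n,{k:(v if k!="extrinsics" else [list(map(lambda x:round(float(x),4),r)) for r in v]) for k,v in c.items()})
print(current_clock())
E
```

```text
scene {'fx': 388.719617550595, 'fy': 388.719617550595, 'cx': 257.69378817703495, 'cy': 192.3204952382587, 'k1': -0.11339373518571842, 'extrinsics': [[0.8956, -0.3373, 0.29, 0.8007], [0.4447, 0.6932, -0.5672, -0.5378], [-0.0097, 0.6369, 0.7709, 0.9495], [0.0, 0.0, 0.0, 1.0]]}
side {'fx': 406.0267634138504, 'fy': 406.0267634138504, 'cx': 252.28983615694128, 'cy': 189.3193800233209, 'k1': -0.10312937493395433, 'extrinsics': [[-0.9746, 0.1399, -0.1747, 0.277], [-0.2238, -0.5968, 0.7705, 0.8829], [0.0035, 0.7901, 0.613, 0.8107], [0.0, 0.0, 0.0, 1.0]]}
0.1
```

View pics/scene0.png

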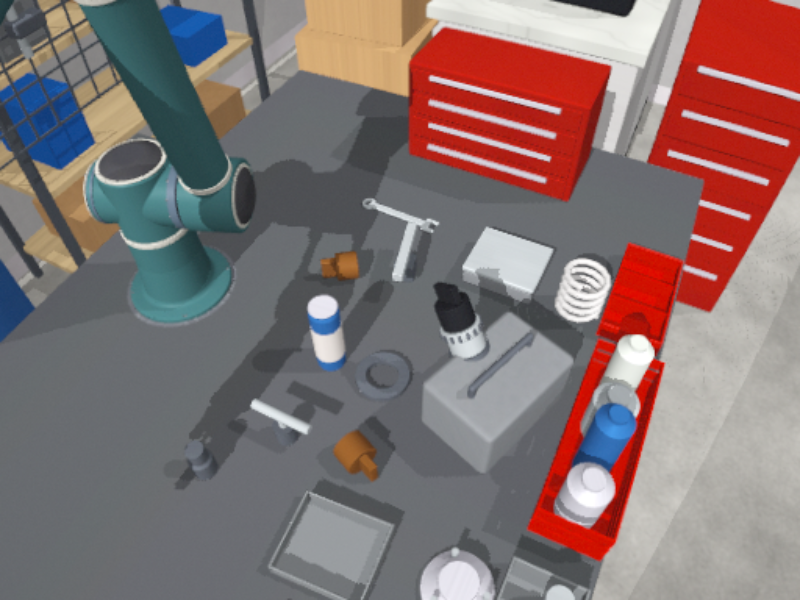

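View pics/side0.png

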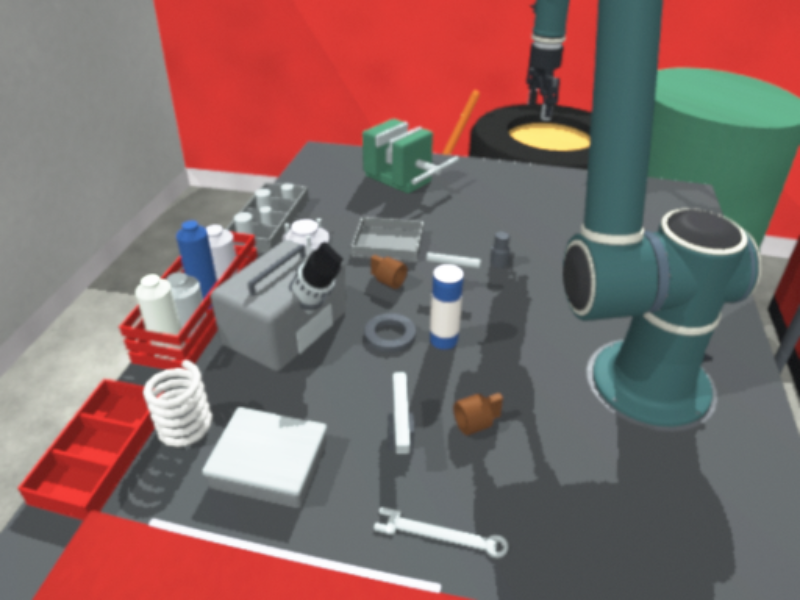

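The scene view shows the black cover on the neck at about (458,320), the tray at (333,545) and the tin at (508,258). There is a T-handle at (280,415) and another at (405,250). The brown cups are look-alikes. Next I'll look closer and triangulate.

```bash
cat > h.py <<'E'
from workcell import *
import numpy as np, cv2
from scipy.spatial.transform import Rotation as R
def ray(c,u,v):
    K=np.array([[c["fx"],0,c["cx"]],[0,c["fy"],c["cy"]],[0,0,1]])
    p=cv2.undistortPoints(np.array([[[u,v]]],float),K,np.array([c["k1"],0,0,0,0]))[0,0]
    E=np.array(c["extrinsics"]); d=E[:3,:3]@[p[0],-p[1],-1]
    return E[:3,3],d/np.linalg.norm(d)
def onplane(c,u,v,z):
    o,d=ray(c,u,v); return o+d*(z-o[2])/d[2]
def tri(rays):
    A=sum(np.eye(3)-np.outer(d,d) for o,d in rays); b=sum((np.eye(3)-np.outer(d,d))@o for o,d in rays)
    p=np.linalg.solve(A,b); return p,[np.linalg.norm(np.cross(p-o,d)) for o,d in rays]
def proj(c,P):
    E=np.array(c["extrinsics"]); q=(np.atleast_2d(P)-E[:3,3])@E[:3,:3]
    q=q*[1,-1,-1]; K=np.array([[c["fx"],0,c["cx"]],[0,c["fy"],c["cy"]],[0,0,1]])
    return cv2.projectPoints(q,np.zeros(3),np.zeros(3),K,np.array([c["k1"],0,0,0,0]))[0][:,0]
def rv(x,z): # rotvec from tool x and z axes
    z=np.array(z,float);z/=np.linalg.norm(z);x=np.array(x,float);x-=z*(x@z);x/=np.linalg.norm(x)
    return R.from_matrix(np.c_[x,np.cross(z,x),z]).as_rotvec()
E
python3 - <<'E'
from h import *
s=1/1.5625
cs,cd=get_calibration("scene"),get_calibration("side")
def P(n,a,b): 
    p,e=tri([ray(cs,a[0]*s,a[1]*s),ray(cd,b[0]*s,b[1]*s)]); print(n,p.round(3),np.round(e,4))
P("keyA left end",(254,405),(480,263)); P("keyA right",(307,430),(428,257))
P("keyB far",(413,224),(403,450)); P("keyB near",(397,278),(399,375))
P("cover",(458,315),(322,265))
P("bar1",(471,392),(233,307)); P("bar2",(532,338),(305,248)); 
P("bar1x",(471,392),(305,248)); P("bar2x",(532,338),(233,307))
for z in (.03,):
  for q in[(311,494),(395,527),(358,600),(270,570)]: print("tray",onplane(cs,q[0]*s,q[1]*s,z).round(3))
  for q in[(358,219),(424,222),(420,262),(351,258)]: print("traysd",onplane(cd,q[0]*s,q[1]*s,z).round(3))
a=cv2.imread("pics/scene_raw.png");b=cv2.imread("pics/side_raw.png")
def cr(i,x,y): 
    return cv2.resize(i[y:y+67,x:x+89],(400,300),interpolation=cv2.INTER_CUBIC)
cv2.imwrite("pics/m1.png",np.vstack([np.hstack([cr(a,140,235),cr(a,215,125)]),np.hstack([cr(a,255,175),cr(b,160,140)])]))
E
```

```text
keyA left end [ 0.344 -0.2    0.066] [0.0018 0.0018]
keyA right [ 0.45  -0.199  0.066] [0.0003 0.0003]
keyB far [0.395 0.306 0.069] [0.0013 0.0013]
keyB near [0.434 0.156 0.069] [0.0006 0.0006]
cover [0.601 0.037 0.182] [0.0043 0.0043]
bar1 [0.717 0.021 0.059] [0.0663 0.0663]
bar2 [0.684 0.018 0.196] [0.0479 0.0479]
bar1x [ 0.67  -0.063  0.142] [0.0032 0.0032]
bar2x [0.732 0.104 0.116] [0.0114 0.0114]
tray [ 0.501 -0.279  0.03 ]
tray [ 0.643 -0.266  0.03 ]
tray [ 0.644 -0.386  0.03 ]
tray [ 0.508 -0.407  0.03 ]
traysd [ 0.65 -0.37  0.03]
traysd [ 0.495 -0.392  0.03 ]
traysd [ 0.472 -0.227  0.03 ]
traysd [ 0.621 -0.208  0.03 ]
```

View pics/m1.png

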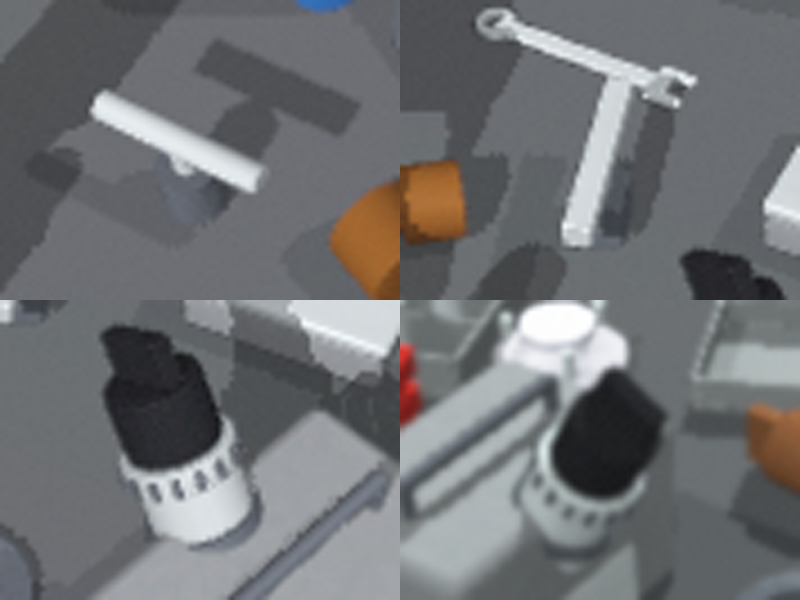

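The T-handle near the spanner has the square bar, about 150 mm long, so it is the key. The other is round with a 106 mm bar. I'll fit the tank pose roughly, then move in over the cover for a close look.

```bash
python3 - <<'E'
from h import *
from scipy.optimize import least_squares
s=1/1.5625
cs,cd=get_calibration("scene"),get_calibration("side")
obs=[(cs,(.075,-.11,0),(487,470)),(cs,(.075,.11,.13),(573,358)),(cs,(-.075,.11,.13),(514,314)),
(cd,(-.075,.11,.13),(275,318)),(cd,(.075,.11,.13),(214,290))]
obs=[(cs,(-.075,-.11,.13),(424,376)),(cs,(.075,.11,.13),(573,358)),(cs,(.075,-.11,0),(487,470)),(cs,(-.105,0,.185),(458,317)),(cd,(-.105,0,.185),(322,265)),(cd,(.075,.11,.13),(214,290)),(cd,(-.075,.11,.13),(275,318))]
def W(p,q): 
    c,t=np.cos(p[2]),np.sin(p[2]); return np.array([p[0]+c*q[0]-t*q[1],p[1]+t*q[0]+c*q[1],q[2]])
def f(p): return np.concatenate([proj(c,W(p,q))[0]/s-o for c,q,o in obs])
r=least_squares(f,[.7,.01,-.35],loss="soft_l1",f_scale=4); print(r.x.round(3)); print(r.fun.reshape(-1,2).round(1))
p=r.x; yaw=p[2]; seat=W(p,(-.085,0,.15)); ax=np.array([-.5*np.cos(yaw),-.5*np.sin(yaw),.866]); print("seat",seat.round(3),ax.round(3))
np.savez("tank.npz",p=p,seat=seat,ax=ax)
pos=seat+ax*.26
# camera frame rel. tool
c=get_calibration("wrist");E=np.array(c["extrinsics"]);Rt=R.from_rotvec(current_orientation()).as_matrix()
print("cam in tool",(Rt.T@(E[:3,3]-current_position())).round(3),"\n",(Rt.T@E[:3,:3]).round(3))
for a in np.arange(0,360,45):
    x=R.from_rotvec(ax*np.radians(a)).apply(np.array([np.cos(yaw)*.866,np.sin(yaw)*.866,.5]))
    q=solve_ik(pos,rv(x,-ax)); q2=solve_ik(seat+ax*.115,rv(x,-ax)); print(a,None if q is None else np.round(q,2),None if q2 is None else np.round(q2,2))
E
```

```text
[ 0.695  0.009 -0.307]
[[-4.9  6.4]
 [ 4.  -5.2]
 [-2.4  7.5]
 [-5.5 -6.1]
 [ 0.4 -0. ]
 [-7.7  1.3]
 [-3.3  1.1]]
seat [0.614 0.034 0.15 ] [-0.477  0.151  0.866]
cam in tool [ 0.072  0.001 -0.07 ] 
 [[-0.001  0.959  0.282]
 [ 1.     0.     0.   ]
 [ 0.     0.282 -0.959]]
0 [ 0.24 -0.35  2.13 -0.33  0.93  2.26] [ 0.16 -0.12  2.19 -0.39  0.63  2.3 ]
45 [ 0.24 -0.35  2.13 -0.33  0.93  1.48] [ 0.16 -0.12  2.19 -0.39  0.63  1.51]
90 [ 0.24 -0.35  2.13 -0.33  0.93  0.69] [ 0.16 -0.12  2.19 -0.39  0.63  0.73]
135 [ 0.24 -0.35  2.13 -0.33  0.93 -0.09] [ 0.16 -0.12  2.19 -0.39  0.63 -0.06]
180 [ 0.24 -0.35  2.13 -0.33  0.93 -0.88] [ 0.16 -0.12  2.19 -0.39  0.63 -0.84]
225 [ 0.24 -0.35  2.13 -0.33  0.93 -1.66] [ 0.16 -0.12  2.19 -0.39  0.63 -1.63]
270 [ 0.24 -0.35  2.13 -0.33  0.93 -2.45] [ 0.16 -0.12  2.19 -0.39  0.63 -2.41]
315 None None
```

```bash
python3 - <<'E'
from h import *
d=np.load("tank.npz");seat,ax=d["seat"],d["ax"];yaw=d["p"][2]
x=R.from_rotvec(ax*np.radians(180)).apply(np.array([np.cos(yaw)*.866,np.sin(yaw)*.866,.5]))
move_ptp(seat+ax*.25,rv(x,-ax))
c=get_calibration("wrist");f=grab_frame("wrist");np.savez("w1.npz",**c)
for h in (0,.044,.074): print(h,(proj(c,seat+ax*h)[0]*1.5625).round(0), )
print(c["fx"],current_clock())
cv2.imwrite("pics/w1.png",cv2.resize(f,(800,600)))
E
```

```text
0 [404. 266.]
0.044 [404. 283.]
0.074 [404. 298.]
324.5180054597642 2.7417
```

View pics/w1.png

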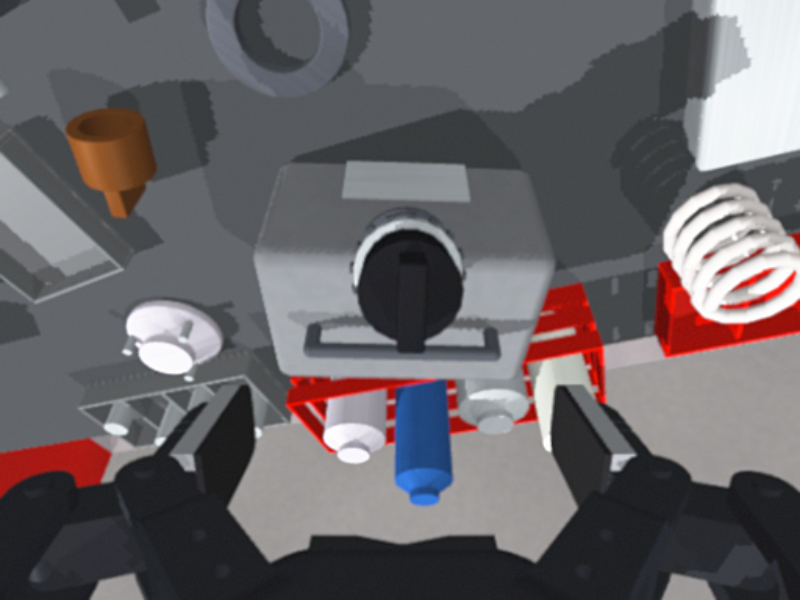

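The cover's rib runs vertically in the image at column 411, with the disc centre near (411,288). That is about 7 px right and 5 px below my prediction, and the tank yaw is about 1.5° off. I'll refit, grasp and place the cover.

```bash
python3 - <<'E'
from h import *
from scipy.optimize import least_squares
d=np.load("tank.npz");p0=d["p"];c=dict(np.load("w1.npz"));c={k:(v if k=="extrinsics" else float(v)) for k,v in c.items()}
def W(p,q):
    return np.array([p[0],p[1],0])+R.from_euler("z",p[2]).apply(q)
obs=[((-.085-.5*h,0,.15+.866*h),o) for h,o in((.044,(411,288)),(.074,(411,302)))]
def f(p): return np.concatenate([proj(c,W(p,q))[0]*1.5625-o for q,o in obs]+[proj(c,W(p,(0,t*p[3],.155)))[0]*1.5625-o for t,o in((-1,(308,340)),(1,(497,343)))])
r=least_squares(f,[*p0,.07]);p=r.x;print(p.round(4),r.fun.round(1))
seat=W(p,(-.085,0,.15));ax=R.from_euler("z",p[2]).apply([-.5,0,.866]);print(seat.round(4),ax.round(3))
np.savez("tank.npz",p=p[:3],seat=seat,ax=ax)
# keep the present tool x (rib runs along it), re-aligned to the refined axis
x=R.from_rotvec(current_orientation()).as_matrix()[:,0]; o=rv(x,-ax)
move_ptp(seat+ax*.19,o)
movel(seat+ax*.12,feed=.08); print("F",current_contact_force())
grasp(60); print("gap",current_finger_gap(),current_finger_force(),current_contact_force().round(1) if hasattr(current_contact_force(),'round') else current_contact_force())
movel(seat+ax*.23,feed=.12); print("gap",current_finger_gap(),current_finger_force(),current_clock())
for xx in ([-1,0,0],[1,0,0],[0,1,0],[0,-1,0]):
    q=solve_ik([.574,-.333,.25],rv(xx,[0,0,-1])); print(xx,None if q is None else np.round(q,2))
E
```

```text
[ 0.6935  0.0086 -0.3433  0.0717] [-1.  -6.7  0.9 -5.9  0.   9.8  0.  10.8]
[0.6135 0.0372 0.15  ] [-0.471  0.168  0.866]
F [ 0.37238472 -0.00376697 -0.06111678]
gap 0.6459803233268019 61.21713526546955 [-7.1  1.1  8.1]
gap 0.6404001275191988 63.27959208749235 5.5917
[-1, 0, 0] [-0.56  0.28  1.69  0.    1.18 -2.13]
[1, 0, 0] [-0.56  0.28  1.69 -0.    1.18  1.01]
[0, 1, 0] [-0.56  0.28  1.69 -0.    1.18 -0.56]
[0, -1, 0] None
```

```bash
python3 - <<'E'
from h import *
f=grab_frame("wrist");g=grab_frame("side");k=grab_frame("scene")
v=lambda i,x,y,w=134,h=100:cv2.resize(i[y:y+h,x:x+w],(400,300),interpolation=cv2.INTER_CUBIC)
cv2.imwrite("pics/m2.png",np.vstack([np.hstack([cv2.resize(f,(400,300)),v(f,190,150)]),np.hstack([v(g,140,90),v(k,220,120)])]))
E
```

```text
(no output)
```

View pics/m2.png

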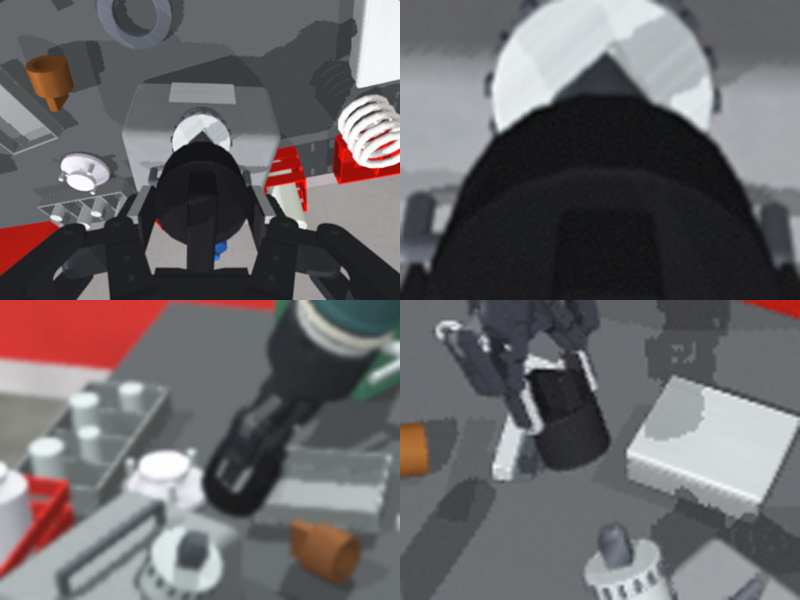

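The fingers hold the cup itself near its top (58 mm wide). The cap's outer face must therefore lie about 16 mm further out than I assumed. The grip is symmetric, so I'll place the cover now and lower it by force.

```bash
python3 - <<'E'
from h import *
o=rv([0,1,0],[0,0,-1]); xy=[.574,-.333]
move_ptp([*xy,.25],o); movel([*xy,.135],feed=.15); hold(.1)
f0=np.array(current_contact_force());z=.135
while z>.085:
    z-=.002; movel([*xy,z],feed=.04); df=np.array(current_contact_force())-f0
    if abs(df[2])>2.5: break
print("contact z",z,df.round(1),current_finger_gap()); 
open_gripper(); hold(.1); movel([*xy,z+.1],feed=.2)
c=get_calibration("side");f=grab_frame("wrist");g=grab_frame("side");k=grab_frame("scene")
v=lambda i,x,y,w=134,h=100:cv2.resize(i[y:y+h,x:x+w],(400,300),interpolation=cv2.INTER_CUBIC)
cv2.imwrite("pics/m3.png",np.vstack([np.hstack([cv2.resize(f,(400,300)),v(g,190,100)]),np.hstack([v(k,255,160),v(k,150,284)])]))
cv2.imwrite("pics/k_raw.png",k); print(current_clock())
E
```

```text
contact z 0.10899999999999999 [-4.8  1.6  8.9] 0.6403830288792424
12.8583
```

View pics/m3.png

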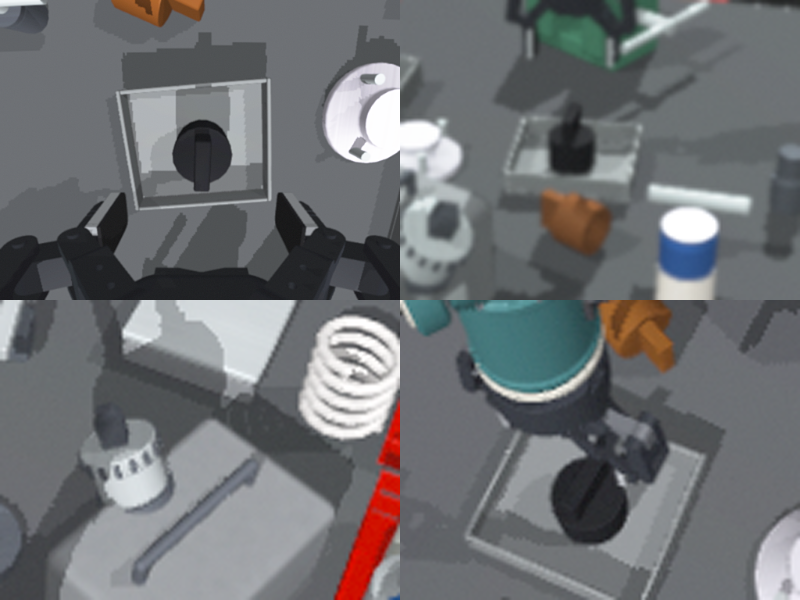

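The cover stands upright in the middle of the tray. Contact came at TCP 0.109, so the TCP was 0.104 m above the mouth and the cap face is 16 mm further out, as suspected. Next I'll take close views of the bare cap and the key.

```bash
python3 - <<'E'
from h import *
d=np.load("tank.npz");seat,ax,p=d["seat"]+.016*d["ax"],d["ax"],d["p"]
yaw=p[2];x=-np.array([np.cos(yaw)*.866,np.sin(yaw)*.866,.5])
move_ptp(seat+ax*.22,rv(x,-ax))
c=get_calibration("wrist");f=grab_frame("wrist");np.savez("w2.npz",**c);cv2.imwrite("pics/w2raw.png",f)
print("seat px",[proj(c,seat+ax*h)[0].round(1) for h in(0,.034)])
b=np.array([-.252,.968,0]);k=np.array([.4145,.231,.0])
move_ptp([k[0],k[1],.25],rv(-b,[0,0,-1]))
c=get_calibration("wrist");g=grab_frame("wrist");np.savez("w3.npz",**c);cv2.imwrite("pics/w3raw.png",g)
print("key px",[proj(c,k+t*b*.075+[0,0,.08])[0].round(1) for t in(-1,0,1)],current_joint_pos(),current_clock())
A=cv2.resize(f[115:265,156:356],(533,400),interpolation=cv2.INTER_CUBIC)
B=cv2.resize(g,(267,200))
B=np.vstack([B,np.zeros((200,267,3),np.uint8)])
cv2.imwrite("pics/m4.png",np.hstack([A,B]))
E
```

```text
seat px [array([258.4, 177.6]), array([258.5, 187.5])]Traceback (most recent call last):
  File "<stdin>", line 8, in <module>
workcell.Unreachable: the arm cannot take that pose within its joint ranges
```

```bash
python3 - <<'E'
from h import *
b=np.array([-.252,.968,0]);k=np.array([.4145,.231,.0])
move_ptp([k[0],k[1],.25],rv(b,[0,0,-1]))
c=get_calibration("wrist");g=grab_frame("wrist");np.savez("w3.npz",**c);cv2.imwrite("pics/w3raw.png",g)
print("key px",[proj(c,k+t*b*.075+[0,0,.08])[0].round(1) for t in(-1,0,1)],np.round(current_joint_pos(),2),current_clock())
f=cv2.imread("pics/w2raw.png")
A=cv2.resize(f[130:230,206:306],(400,400),interpolation=cv2.INTER_CUBIC)
B=cv2.resize(g,(400,300),interpolation=cv2.INTER_CUBIC);B=np.vstack([B,np.zeros((100,400,3),np.uint8)])
cv2.imwrite("pics/m4.png",np.hstack([A,B]))
E
```

```text
key px [array([256.2, 277.8]), array([256.1, 191.9]), array([256. ,  90.3])] [ 0.45 -0.08  2.08 -0.    1.14  0.2 ] 15.5
```

View pics/m4.png

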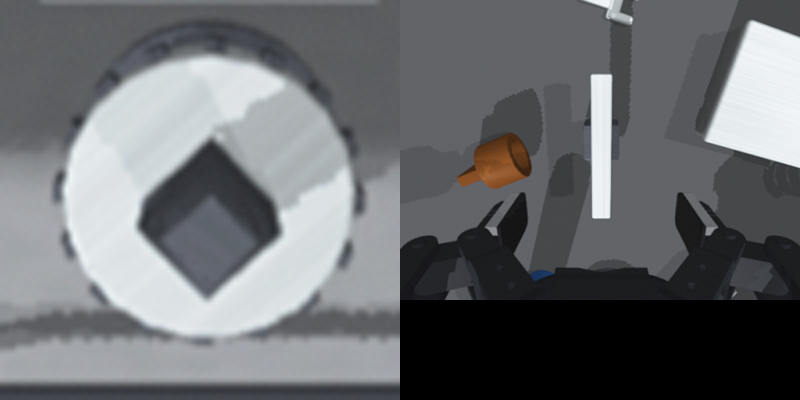

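The cap disc is centred near raw pixel (258,179) and the square sits at about 45° in the view. The key bar runs vertically with ends at raw (256.6,94.7) and (257.9,279). I'll fit the cap pose from these, then grip the key and go to the pre-insert pose.

```bash
python3 - <<'E'
from h import *
from scipy.optimize import least_squares
ld=lambda n:{k:(v if k=="extrinsics" else float(v)) for k,v in np.load(n).items()}
d=np.load("tank.npz");ax0=d["ax"];s0=d["seat"]+.016*ax0;yaw=d["p"][2];c=ld("w2.npz")
X0=-np.array([np.cos(yaw)*.866,np.sin(yaw)*.866,.5]);Y0=np.cross(ax0,X0)
px=lambda q:np.array(q)/4+[206,130]
tip=[(210,195),(255,243),(208,297),(160,245)];body={0:(213,138),1:(280,232),3:(138,225)}
ext=[((62,None)),((357,None)),((None,52)),((None,340))]
t=np.linspace(0,2*np.pi,180)
def mdl(p):
    ax=ax0+p[3]*X0+p[4]*Y0;ax/=np.linalg.norm(ax);s=s0+p[0]*X0+p[1]*Y0+p[5]*ax0
    x=X0-ax*(ax@X0);x/=np.linalg.norm(x);y=np.cross(ax,x)
    return s,ax,x,y
def f(p):
    s,ax,x,y=mdl(p);r=[]
    v=lambda k,w,h:proj(c,s+ax*h+w*2**.5/2*(np.cos(p[2]-k*np.pi/2)*x+np.sin(p[2]-k*np.pi/2)*y))[0]
    for k in range(4): r+=list(v(k,.014,.034)-px(tip[k]))
    for k,o in body.items(): r+=list(v(k,.022,.026)-px(o))
    e=proj(c,s+.034*(np.outer(np.cos(t),x)+np.outer(np.sin(t),y)))
    a,b=px((62,52)),px((357,340)); r+=[e[:,0].min()-a[0],e[:,0].max()-b[0],e[:,1].min()-a[1],e[:,1].max()-b[1]]
    return np.array(r+[p[3]/.015,p[4]/.015,p[5]/.002])
r=least_squares(f,np.zeros(6));p=r.x;print(p.round(4),"rms",r.fun.std().round(2),r.fun.round(1))
s,ax,x,y=mdl(p);
a=p[2]+np.pi/4   # flat normal, tool-x direction candidates a+k*90deg from X0
np.savez("cap.npz",seat=s,ax=ax,x=x,y=y,th=p[2]);print("seat",s.round(4),ax.round(4))
c3=ld("w3.npz");e=[onplane(c3,*q,.08) for q in((256.6,94.7),(257.9,279))]
K=(e[0]+e[1])/2;b=(e[0]-e[1]);print("key",K.round(4),np.linalg.norm(b));b/=np.linalg.norm(b)
o=rv(b,[0,0,-1]);zk=.126
move_ptp([K[0],K[1],.2],o);movel([K[0],K[1],zk],feed=.1);print(current_contact_force())
grasp(100);print("gap",current_finger_gap(),current_finger_force())
movel([K[0],K[1],.36],feed=.2);hold(.1);print("gap",current_finger_gap(),current_clock())
for k in range(4):
    for q in [solve_ik(s+ax*(zk+.05),rv(np.cos(p[2]+np.pi/4+k*np.pi/2)*x+np.sin(p[2]+np.pi/4+k*np.pi/2)*y,-ax))]: print(k,None if q is None else np.round(q,2))
E
```

```text
[-0.0019  0.0001 -0.0316  0.0004  0.0026  0.001 ] rms 1.3 [ 0.1 -0.5  0.6 -0.3 -0.1 -2.6  0.1 -1.5 -0.4  4.8  0.8  0.  -0.8  0.6
 -0.4  0.2 -0.4 -0.3  0.   0.2  0.5]
seat [0.607  0.0394 0.1657] [-0.472   0.166   0.8658]
key [0.4159 0.2292 0.08  ] 0.1482185451832701
[0.35286723 0.54609713 0.0956108 ]
gap 0.21378430179227825 98.4073555469513
gap 0.2156548258421917 18.75
0 [ 0.22 -0.24  2.16 -0.38  0.81 -1.56]
1 None
2 [ 0.22 -0.24  2.16 -0.38  0.81  1.59]
3 [ 0.22 -0.24  2.16 -0.38  0.81  0.01]
```

The handle is gripped, and the gap matches the 20 mm bar. The one large residual comes from the upper body vertex, which is really at the foot of the square. I'll refit with that at h=0 and insert, stepping by force.

```bash
python3 - <<'E'
from h import *
from scipy.optimize import least_squares
ld=lambda n:{k:(v if k=="extrinsics" else float(v)) for k,v in np.load(n).items()}
C=np.load("cap.npz");s0,ax,x,y,th=C["seat"],C["ax"],C["x"],C["y"],float(C["th"]);c=ld("w2.npz")
px=lambda q:np.array(q)/4+[206,130]
P=[(0,.014,.034,(210,195)),(1,.014,.034,(255,243)),(2,.014,.034,(208,297)),(3,.014,.034,(160,245)),(0,.022,0,(213,138)),(1,.022,.026,(280,232)),(3,.022,.026,(138,225))]
t=np.linspace(0,2*np.pi,180);ring=.034*(np.outer(np.cos(t),x)+np.outer(np.sin(t),y))
S=lambda p:s0+p[0]*x+p[1]*y+p[3]*ax
def f(p):
    s=S(p);r=[]
    for k,w,h,o in P: r+=list(proj(c,s+ax*h+w*2**.5/2*(np.cos(p[2]-k*np.pi/2)*x+np.sin(p[2]-k*np.pi/2)*y))[0]-px(o))
    e=proj(c,s+ring);a,b=px((62,52)),px((357,340))
    return np.array(r+[*(e.min(0)-a),*(e.max(0)-b),p[3]/.002])
r=least_squares(f,[0,0,th,0],loss="soft_l1");p=r.x;s=S(p);th=p[2];print(p.round(4),r.fun.round(1),s.round(4))
np.savez("cap.npz",seat=s,ax=ax,x=x,y=y,th=th)
zk=.126;a=th+np.pi/4+1.5*np.pi;tx=np.cos(a)*x+np.sin(a)*y;o=rv(tx,-ax)
move_ptp(s+ax*(zk+.08),o);movel(s+ax*(zk+.036),feed=.15);hold(.1)
f0=np.array(current_contact_force());Rt=R.from_rotvec(current_orientation()).as_matrix()
h=.036
while h>.0005:
    h-=.003;movel(s+ax*(zk+h),feed=.05);F=Rt.T@(np.array(current_contact_force())-f0)
    print(round(h,4),F.round(1),np.round(current_moment(),2))
    if np.linalg.norm(F)>18: break
print(current_finger_gap(),current_clock())
E
```

```text
[-0.0006 -0.     -0.0301 -0.0005] [ 0.1  0.2  0.6  0.3 -0.1 -2.   0.1 -0.9 -0.5 -0.8  0.7  0.6 -0.8  1.3
 -0.3  0.3  0.1  0.2 -0.2] [0.6078 0.0391 0.1656]
0.033 [-0.3 -1.7  1.4] [ 0.14  0.5  -0.06]
0.03 [-0.1 -1.4  0.3] [0.18 0.54 0.  ]
0.027 [-0.4 -1.4  1. ] [0.14 0.54 0.01]
0.024 [-0.4 -1.9  0.4] [0.24 0.54 0.01]
0.021 [ 0.3 -1.2  0.2] [ 0.19  0.53 -0.  ]
0.018 [-0.2 -1.4  1. ] [ 0.16  0.55 -0.  ]
0.015 [ 0.3 -1.8  0. ] [ 0.2   0.55 -0.06]
0.012 [-0.7 -1.7 -0.2] [ 0.2   0.54 -0.02]
0.009 [ 0.8 -1.5  0.1] [ 0.19  0.58 -0.03]
0.006 [-0.6 -1.   0.2] [ 0.15  0.56 -0.04]
0.003 [ 0.5 -1.   0.6] [ 0.16  0.53 -0.04]
0.0 [-0.3 -1.7  0.6] [ 0.17  0.57 -0.01]
0.21471121983457508 23.125
```

It slid in without contact. I'll press on until the handle bottoms and then take one look.

```bash
python3 - <<'E'
from h import *
C=np.load("cap.npz");s,ax=C["seat"],C["ax"];zk=.126
f0=np.array(current_contact_force());Rt=R.from_rotvec(current_orientation()).as_matrix();h=0
while h>-.012:
    h-=.001;movel(s+ax*(zk+h),feed=.04);F=Rt.T@(np.array(current_contact_force())-f0)
    if F[2]<-6 or np.linalg.norm(F)>15: break
print(h,F.round(1));hold(.15)
f=grab_frame("wrist");g=grab_frame("side");k=grab_frame("scene")
v=lambda i,x,y,w=134,h=100:cv2.resize(i[y:y+h,x:x+w],(400,300),interpolation=cv2.INTER_CUBIC)
cv2.imwrite("pics/m5.png",np.vstack([np.hstack([cv2.resize(f,(400,300)),v(g,140,90)]),np.hstack([v(k,235,150),v(f,190,150)])]))
print(current_joint_pos()[5],current_clock())
E
```

```text
-0.002 [ 1.2 -1.3 -6.6]
0.029455064837983106 23.925
```

View pics/m5.png

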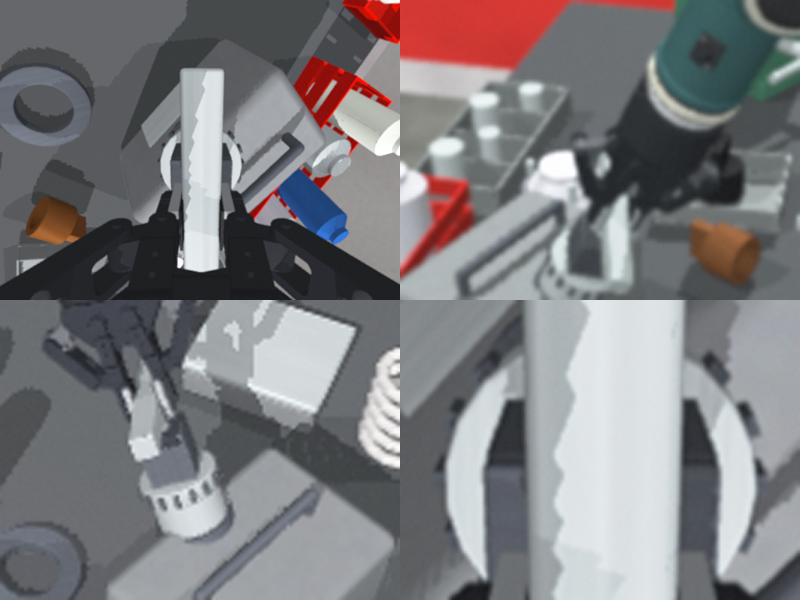

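The socket sits flat on the cap face. Now I'll turn clockwise, which is joint 6 increasing, while watching the torque about the axis.

```bash
python3 - <<'E'
from h import *
C=np.load("cap.npz");s,ax=C["seat"],C["ax"]
q0=np.array(current_joint_pos());m0=np.array(current_moment())@ax;F0=np.array(current_contact_force());a=0
while a<1.3:
    a+=.04 if a<.6 else .02
    q=q0.copy();q[5]+=a;move_joints(q);m=np.array(current_moment())@ax-m0;F=np.array(current_contact_force())-F0
    print(round(a,2),round(m,2),F.round(0),end=" | ")
    if abs(m)>1.2 or np.linalg.norm(F)>40: break
print(current_joint_pos()[5]-q0[5],current_finger_gap(),current_clock())
E
```

```text
0.04 0.03 [ 4.  0. -4.] | 0.08 0.03 [ 4. -1. -4.] | 0.12 0.04 [ 3. -2. -3.] | 0.16 0.02 [ 2. -2. -3.] | 0.2 0.1 [ 2. -3. -3.] | 0.24 0.08 [ 3. -2. -2.] | 0.28 0.05 [ 2. -2. -2.] | 0.32 0.0 [ 1. -3. -3.] | 0.36 0.04 [ 1. -4. -3.] | 0.4 0.06 [ 1. -4. -2.] | 0.44 0.03 [ 2. -4. -2.] | 0.48 0.04 [ 0. -3. -1.] | 0.52 0.02 [ 0. -3. -1.] | 0.56 -0.0 [ 1. -3. -2.] | 0.6 0.04 [ 1. -4. -2.] | 0.62 0.09 [ 1. -3. -1.] | 0.64 0.1 [ 0. -3. -2.] | 0.66 0.05 [ 0. -3. -2.] | 0.68 0.11 [ 1. -4. -2.] | 0.7 0.07 [ 0. -4. -3.] | 0.72 0.11 [ 1. -2. -1.] | 0.74 0.03 [ 0. -3. -2.] | 0.76 0.08 [ 0. -4. -1.] | 0.78 0.09 [ 0. -3. -2.] | 0.8 0.1 [ 0. -4. -1.] | 0.82 0.07 [ 1. -3. -1.] | 0.84 0.06 [ 0. -4. -1.] | 0.86 0.09 [ 1. -3. -2.] | 0.88 0.46 [ 0. -2. -1.] | 0.9 0.86 [-0. -2. -1.] | 0.92 1.42 [ 1. -3. -1.] | 0.9157089020606796 0.21913908635345838 31.675
```

The stop came at about 0.87 rad with pure torque rising and no side force. I'll relax the torque, release, retract and check.

```bash
python3 - <<'E'
from h import *
C=np.load("cap.npz");s,ax=C["seat"],C["ax"]
q=np.array(current_joint_pos());q[5]-=.05;move_joints(q)
open_gripper();hold(.2);print(current_contact_force())
p=np.array(current_position());movel(p+ax*.15,feed=.12);hold(.2)
c=get_calibration("wrist")
for h in (.08,): print([proj(c,s+ax*h+t*.075*R.from_rotvec(current_orientation()).as_matrix()[:,0])[0].round(0) for t in(-1,0,1)])
f=grab_frame("wrist");g=grab_frame("side");k=grab_frame("scene")
v=lambda i,x,y,w=134,h=100:cv2.resize(i[y:y+h,x:x+w],(400,300),interpolation=cv2.INTER_CUBIC)
cv2.imwrite("pics/m6.png",np.vstack([np.hstack([cv2.resize(f,(400,300)),v(g,140,90)]),np.hstack([v(k,235,150),v(k,150,284)])]))
print(current_clock())
E
```

```text
[ 0.18368017 -0.27717846  0.07678735]
[array([258., 264.]), array([257., 185.]), array([257.,  92.])]
34.5333
```

View pics/m6.png

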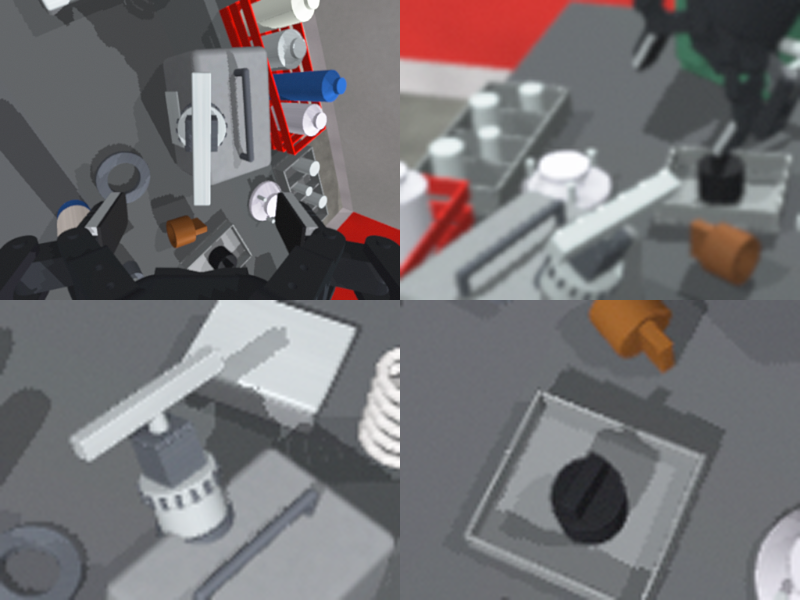

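The handle is seated with its bar parallel to the tank's carrying bar. Its ends are at raw (258,94) and (258,262), where predicted. The cover stands in the tray, so I'm handing in.

```bash
python3 -c "
from workcell import *
print(close_job())"
```

```text
the job is handed in; nothing more can be done
None
```

The cover stands mouth down in the tray, the square-socket handle is seated on the cap, the cap is screwed clockwise to its stop, and the job is handed in; the last pictures showed all this, but no verdict came back.

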